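# Restock the row of tall tins

## Robot

A 7-joint arm with a two-finger parallel gripper is mounted at the origin on the work surface. World frame = base frame: x ahead of the robot, y to its left, z up, the work surface at z = 0. Lengths are in m, angles in rad, forces in N, time in s.
With the tool pointing down it reaches from about 0.4 to 0.85 m from the base axis. Payload 4.5 kg.
Tool frame: the origin (TCP) lies midway between the tips of the shut fingers; the grasp point (between the pads) lies 19 mm behind it; z points along the fingers, x is the direction in which the jaws open and shut, and the axes are right-handed (so a half turn about z gives the same grasp; the last joint's range is limited). The gripper opens to 88 mm and grips with 3 to 60 N. Pads are 18 mm wide; open, the fingers measure 123 mm over their backs; the gripper's body (75 mm by 187 mm) begins 45 mm behind the grasp point.
Start: joints at [-1.133, 0.689, -0.195, 1.565, 0.157, 0.902, -0.215], TCP at [0.246, 0.575, 0.239] pointing down, gripper open.
Joint ranges: [-3.01, 3.01], [-0.46, 2.08], [-1.47, 1.51], [0.13, 2.56], [-1, 4.14], [0.04, 2.09], [-2.66, 2.66]. Speed limits (rad/s): [2.57, 2.57, 3.14, 3.14, 3.14, 3.14, 3.14].

## Interface

Orientations are given as a unit quaternion [x, y, z, w].
In Python, from plant import r gives the robot as it stands. The module is installed in compiled form; this text tells all that it offers.
- The arm moves only by the tool play_rows, never from a script. Its argument "increments" is a list of rows, each a list of 7 numbers: the opening, from 0 (shut) to 1 (fully open), then the shift along the tool's x, y, z in mm, then the turn, a rotation vector about the tool's x, y, z in rad. In form: [[hand, dx, dy, dz, wx, wy, wz], ...]. A call has exactly 8 rows; each row shifts and turns the pose as measured when the row begins, along the tool's axes as they then stand; what a row does not reach is not made up. A row lasts 1/8 s, in which the tool goes at most 62.5 mm and 10.7 degrees, less where a joint would pass 70% of its speed; a pose out of reach is approached as far as the arm can. A call is refused whole if a number of a shift passes 62.5 or a number of a turn 0.188, either way. A call with a gripper value outside its range is refused whole. The fingers move at their own pace and stop on an object; "grip_force" is the grip in N (left out, the last holds). Time passes only in rows, so rows that do not move let the fingers close, or fill a call up. It gives the time, the measured TCP pose, the force and the opening at its end, in the units of the state.
- r.get_state(): the state, without advancing time (a new reading comes with each control period).
- r.snapshot(name): name is "side" or "top"; returns the picture (420x560x3 uint8, red, green, blue); there is no depth.
- r.get_calibration(name): a dict with "fx", "fy", "cx", "cy" (pixels), "R" (3x3) and "t" (3): a world point X has camera coordinates R X + t. Camera axes: x right, y down, z forward; pixel columns grow to the right and rows downward; lengths in m; the calibration is good to about 2 mm. A picture is of the moment at which its call begins. get_calibration takes no time and is no camera call.
- r.finish_job(): hands the job in, once; it reports no verdict.
The state is a dict: "clock": time; "q": joint angles; "qd": joint speeds; "joint_torque": joint torques, N m; "tool_pos": TCP position; "eef_rot": TCP orientation; "contact_force": force on the tool from outside, world axes, zero at the start; "moment": the same for the moment, N m; "opening": opening from 0.0 (shut) to 1.0 (fully open).
Only numpy, scipy, OpenCV 4.12 (cv2) and the standard library are available. Lean on these libraries where they do the work, as an engineer would, in place of code of your own. Each camera call takes 0.05 s, during which the arm holds its last target.

## Task

On the stock shelf, bring the tall round tin forward in its tray until it stands up against the tray's front stop. Then take the other tall round tin from the bench and set it down (no dropping) in the same tray directly behind the first, touching it or at most a finger's breadth (15 mm) away. Keep both tins upright; everything else can stay where it is.

Things in the scene. Friction and masses are not known exactly. Their poses are not given: they have to be found in the camera images.
- old_tin: The older stock: an upright tall round metal tin with a paper band, 52 mm diameter, 90 mm tall, about 0.25 kg. It starts in the rear half of the tray on the stock shelf. Origin at the centre of its underside, z up along its axis.
- new_tin: The new stock: a tin identical to the older one (52 mm diameter, 90 mm tall, about 0.25 kg), upright on the bench (z = 0) to the right of the stock shelf as the robot sees it, near a squat tin (66 mm diameter, 42 mm tall) and a square carton (50 x 50 x 90 mm) that are not wanted; 30 mm or more clear all round. Origin at the centre of its underside, z up.
- tray: The tall tins' grey open tray, one of three alike (any order, 105 mm between centres) fixed on a low white shelf; the others hold a squat tin and a carton. Origin at the centre of its underside, 50 mm above the bench; x runs along the row from front (robot's side) to rear, y to the left. Floor top at z = +4 mm; inside 200 mm long (x -100 to +100) and 72 mm wide (y -36 to +36).
- front_stop (a point): Middle of the inner face of the tray's front stop, at floor level: tray x = -100, y = 0, z = +4 mm. The stop is an upright wall 22 mm high above the floor; the tray's side walls are 12 mm and the rear wall 8 mm above it, all 4 mm thick. A tin touching the stop has its axis 26 mm behind this point (tray x = -74 mm).
Mind the look-alikes: they are no part of the job. What is shaped like the new_tin but orange, red or yellow is not meant.

How it is judged:
By the outcome, as a careful person would: the job done as asked, in the order asked, and still so for the second after the job is handed in, with the robot touching nothing.
It also fails if it takes over 53 s, if anything falls off the work surface, if the arm or the gripper's body presses on something with over 40 N, if the wrist force passes 120 N, or if a joint passes its speed limit or range.

## Working session

There is one attempt and no reset: what is moved stays moved. The work goes in short steps, Python scripts to look and compute and a tool call to move; the robot and the scene stay as the last step left them, time stands still between calls to the robot, and variables do not carry over. Pictures are saved under pics/ and viewed, and the job is handed in when it is done.

Besides the shell and the picture viewer there is one more tool, called after "Emit:" as name([rows], argument=value, ...), one row to a line, values as JSON. play_rows: Moves the arm, as the interface text tells. Its arguments: {"type":"object","properties":{"increments":{"type":"array"},"grip_force":{"type":"number"}},"required":["increments"]}

```bash
mkdir -p pics; python3 - <<'E'
from plant import r
import cv2
print(r.get_state())
for n in ("side","top"):
    cv2.imwrite(f"pics/{n}0.png",cv2.cvtColor(r.snapshot(n),cv2.COLOR_RGB2BGR)); print(n,r.get_calibration(n))
E
```

```text
{'clock': 0.0, 'q': array([-1.13320142,  0.68997585, -0.19452331,  1.56634925,  0.15733401,
        0.90247573, -0.21508702]), 'qd': array([-0.00091269,  0.00030685,  0.00021335,  0.00231122, -0.00074126,
        0.00227908, -0.00168077]), 'joint_torque': array([-7.25407881e-05, -5.27546668e+01, -1.26613721e+00, -1.53415740e+01,
       -5.25217212e-02,  6.67334738e-03,  1.78059345e-04]), 'tool_pos': array([0.24537052, 0.57413788, 0.23791395]), 'eef_rot': array([ 8.34503912e-01,  5.51001270e-01, -7.12295734e-04,  5.60144269e-04]), 'contact_force': array([ 0.23510422, -0.23054915,  0.536097  ]), 'moment': array([-0.02182451,  0.02156562, -0.01412246]), 'opening': 0.9990014278885172}
side {'fx': 394.3729110518854, 'fy': 394.3729110518854, 'cx': 277.41888006422806, 'cy': 218.51032587042363, 'R': array([[ 8.26915201e-01, -5.62326173e-01, -7.25586373e-04],
       [-3.47861320e-01, -5.10524420e-01, -7.86356992e-01],
       [ 4.41818688e-01,  6.50502953e-01, -6.17771927e-01]]), 't': array([-0.43247678,  0.20521049,  0.74093425])}
top {'fx': 482.1763651733647, 'fy': 482.1763651733647, 'cx': 271.83205842210623, 'cy': 214.41036797550657, 'R': array([[-0.01966636, -0.99980331, -0.00256385],
       [-0.97966061,  0.01978221, -0.19968415],
       [ 0.19969559, -0.00141535, -0.97985696]]), 't': array([-0.02243398,  0.52990193,  0.98978048])}
```

View pics/side0.png

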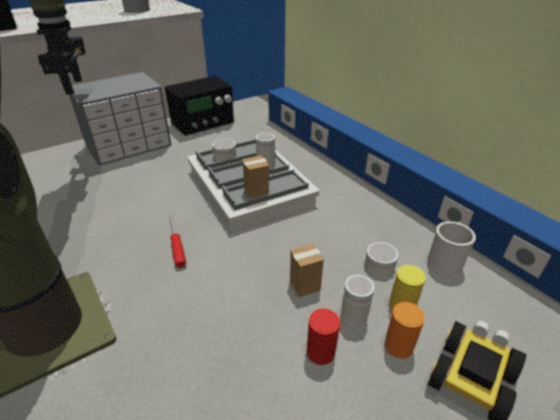

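View pics/top0.png

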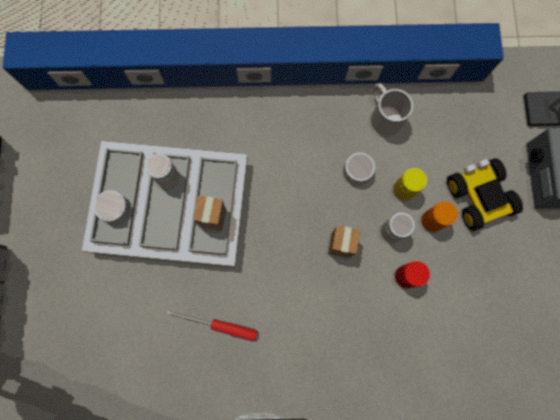

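The old tin stands in the middle tray (top view 158,166). The new tin is the white one on the bench (top 401,226; side 357,300). I'll zoom in to measure.

```bash
python3 - <<'E'
import cv2,numpy as np
t=cv2.imread("pics/top0.png");s=cv2.imread("pics/side0.png")
a=cv2.resize(t[135:270,80:250],(680,540),interpolation=cv2.INTER_CUBIC)
cv2.imwrite("pics/zt_tray.png",a)
b=cv2.resize(t[180:280,310:460],(600,400),interpolation=cv2.INTER_CUBIC)
cv2.imwrite("pics/zt_new.png",b)
c=cv2.resize(s[120:230,180:330],(750,550),interpolation=cv2.INTER_CUBIC)
cv2.imwrite("pics/zs_tray.png",c)
E
```

```text
(no output)
```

View pics/zt_tray.png

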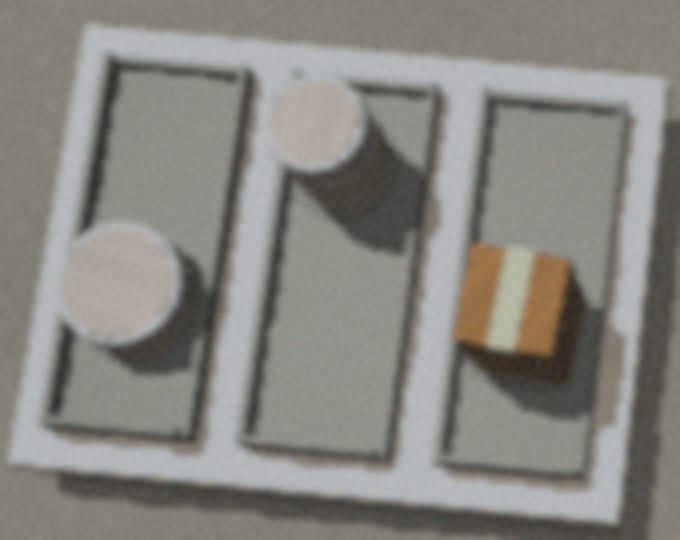

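View pics/zt_new.png

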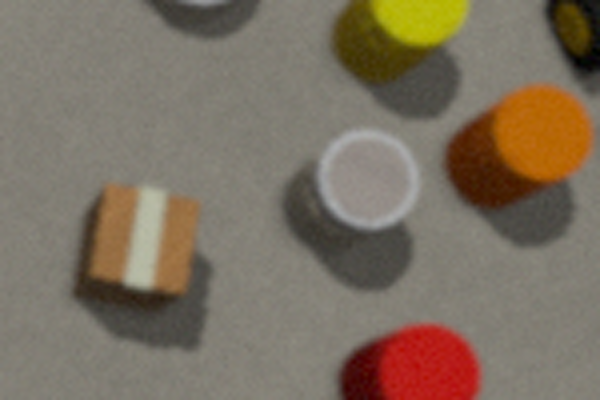

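View pics/zs_tray.png

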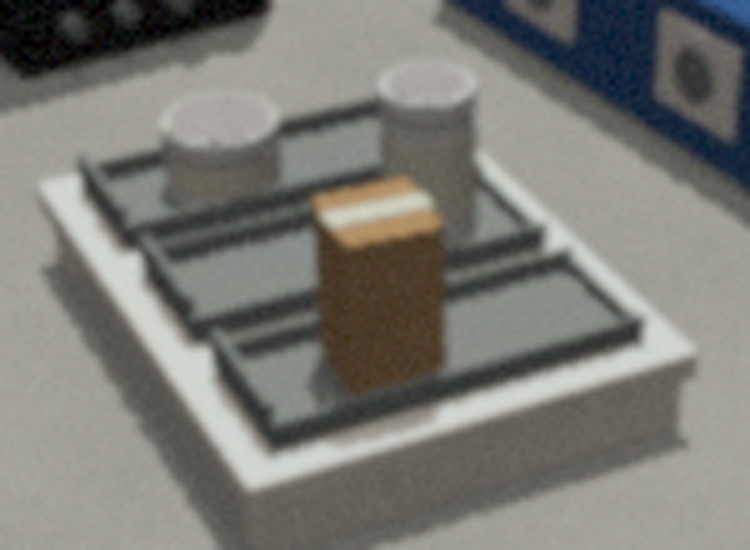

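```bash
cat > h.py <<'E'
import numpy as np,cv2
from plant import r
C={n:r.get_calibration(n) for n in("side","top")}
def proj(n,X):
    c=C[n];X=np.atleast_2d(X)@c["R"].T+c["t"]
    return np.c_[c["fx"]*X[:,0]/X[:,2]+c["cx"],c["fy"]*X[:,1]/X[:,2]+c["cy"]]
def back(n,uv,z):
    c=C[n];d=c["R"].T@np.array([(uv[0]-c["cx"])/c["fx"],(uv[1]-c["cy"])/c["fy"],1]);o=-c["R"].T@c["t"]
    return o+d*(z-o[2])/d[2]
def circ(x,y,z,R=.026):
    a=np.linspace(0,2*np.pi,60);return np.c_[x+R*np.cos(a),y+R*np.sin(a),0*a+z]
def tray_pts(T,p):
    x,y,th=T;c,s=np.cos(th),np.sin(th);p=np.atleast_2d(p)
    return np.c_[x+c*p[:,0]-s*p[:,1],y+s*p[:,0]+c*p[:,1],.05+p[:,2]]
def box(x0,x1,y0,y1,z):return np.array([[x0,y0,z],[x1,y0,z],[x1,y1,z],[x0,y1,z],[x0,y0,z]])
def overlay(img,n,crop,k,lines,out):
    y0,y1,x0,x1=crop
    a=cv2.resize(img[y0:y1,x0:x1],None,fx=k,fy=k,interpolation=cv2.INTER_CUBIC)
    for X,col in lines:
        p=(proj(n,X)-[x0,y0]+.5)*k-.5
        cv2.polylines(a,[np.round(p).astype(int)],False,col,1)
    cv2.imwrite(out,a)
E
python3 - <<'E'
from h import *
f=lambda u,v:((u)/4+80-.4,(v)/4+135-.4)
P=[back("top",f(*q),.05)[:2] for q in [(88,25),(665,78),(620,520),(12,462)]]
print(P)
for q in [(432,97),(390,457),(248,443)]: print(back("top",f(*q),.054))
print("old",back("top",f(318,125),.144)); print("old side",back("side",(427/5+180-.4,83/5+120-.4),.144))
print("new",back("top",(368/4+310-.4,179/4+180-.4),.09),back("side",(358.5,289),.09))
E
```

```text
[array([0.70607289, 0.34537161]), array([0.66831188, 0.02218298]), array([0.42276484, 0.04829127]), array([0.46026961, 0.37353983])]
[0.65858701 0.15110561 0.054     ]
[0.45837699 0.17044723 0.054     ]
[0.46741844 0.24644096 0.054     ]
old [0.61528258 0.19221756 0.144     ]
old side [0.61280676 0.19048873 0.144     ]
new [ 0.49540153 -0.30185215  0.09      ] [ 0.48484757 -0.31111572  0.09      ]
```

```bash
cat > ov.py <<'E'
from h import *
import sys
T=eval(sys.argv[1]);o=eval(sys.argv[2]);nw=eval(sys.argv[3]);tag=sys.argv[4];src=sys.argv[5]
L=[]
for dy in(-.105,0,.105):
    b=box(-.1,.1,-.036,.036,.004)+[0,dy,0];L.append((tray_pts(T,b),(0,255,0)))
    b=box(-.104,.104,-.04,.04,.016)+[0,dy,0];
    L.append((tray_pts(T,np.array([[.104,-.04+dy,.012],[-.104,-.04+dy,.016],[-.104,-.04+dy,.026],[-.104,.04+dy,.026],[-.104,.04+dy,.016],[.104,.04+dy,.012],[.104,-.04+dy,.012]])),(0,0,255)))
L+=[(circ(*o,.144),(255,0,0)),(circ(*o,.054),(255,255,0)),(circ(*nw,.09),(255,0,0)),(circ(*nw,0),(255,255,0))]
t=cv2.imread(f"pics/top{src}.png");s=cv2.imread(f"pics/side{src}.png")
overlay(t,"top",(135,270,80,250),4,L,f"pics/o{tag}_tt.png")
overlay(s,"side",(120,230,180,330),5,L,f"pics/o{tag}_st.png")
a=(180,280,350,450);overlay(t,"top",a,4,L,"pics/_a.png")
a=(260,360,310,410);overlay(s,"side",a,4,L,"pics/_b.png")
cv2.imwrite(f"pics/o{tag}_n.png",np.hstack([cv2.imread("pics/_a.png"),cv2.imread("pics/_b.png")]))
E
python3 ov.py "(.564,.197,-.112)" "(.614,.1914)" "(.495,-.302)" 1 0
```

```text
(no output)
```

View pics/o1_tt.png

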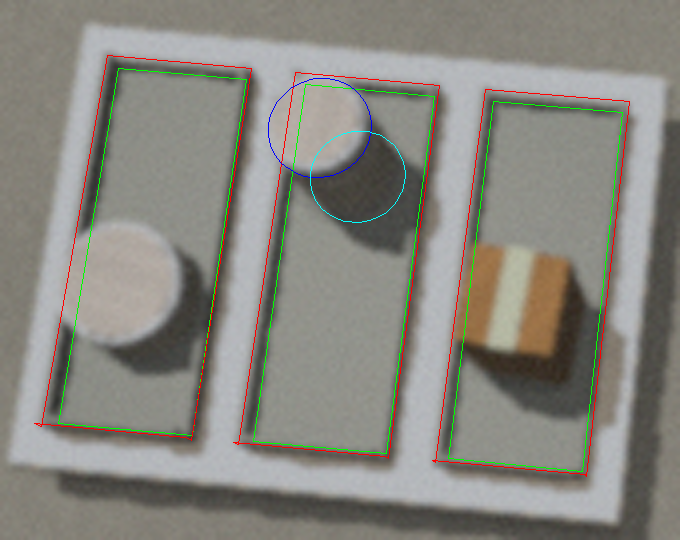

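View pics/o1_st.png

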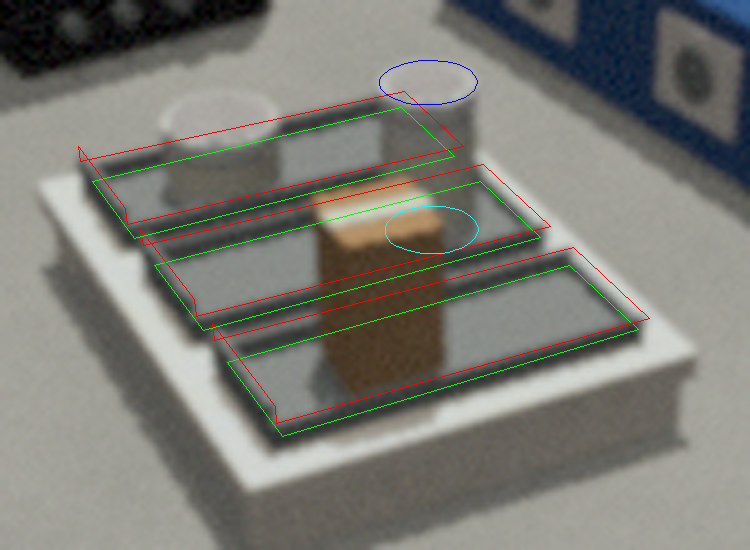

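View pics/o1_n.png

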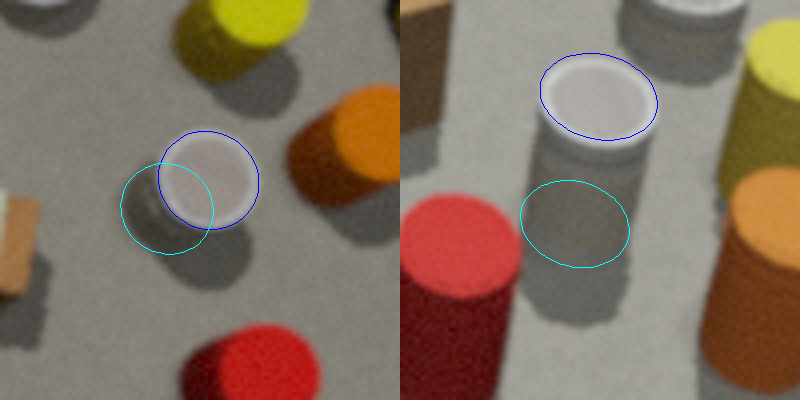

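```bash
cat > go.py <<'E'
# usage: go.py x y z yaw : remaining shift (mm, current tool axes) and turn, vertical tool
import sys,numpy as np
from scipy.spatial.transform import Rotation as Ro
from plant import r
x,y,z,yaw=map(float,sys.argv[1:5]);s=r.get_state()
R=Ro.from_quat(s["eef_rot"]);a=yaw/2
G=Ro.from_quat([np.cos(a),np.sin(a),0,0])
d=(np.array([x,y,z])-s["tool_pos"])*1000
ex=R.apply([1,0,0])
print("t",round(s["clock"],2),"pos",s["tool_pos"].round(4),"yaw",np.arctan2(ex[1],ex[0]).round(3),"F",s["contact_force"].round(1),"op",round(s["opening"],3),"q",s["q"].round(2))
print("shift now-axes",R.inv().apply(d).round(1),"goal-axes",G.inv().apply(d).round(1),"turn",(R.inv()*G).as_rotvec().round(3))
E
python3 go.py .6155 .192 .22 1.459
python3 - <<'E'
from h import *
n=back("top",(401.5,224.5),.09)
for nm,uv,z in [("orange",(310+543/4,180+137/4),.09),("yellow",(413.5,180.5),.09),("red",(310+430/4,180+375/4),.09),("carton",(310+145/4,180+240/4),.09),("squat",(360,167),.042)]:
    p=back("top",uv,z)-n;print(nm,(p[:2]*1000).round(),round(np.arctan2(p[1],p[0]),2),np.hypot(*p[:2]).round(3))
E
```

```text
t 0.1 pos [0.2454 0.5742 0.238 ] yaw 1.167 F [ 0.6 -0.2 -0.5] op 1.001 q [-1.13  0.69 -0.19  1.57  0.16  0.9  -0.22]
shift now-axes [-206.1  490.5   18.4] goal-axes [-338.5  410.5   18. ] turn [-0.     0.002 -0.292]
orange [ 20. -94.] -1.36 0.096
yellow [ 94. -32.] -0.33 0.099
red [-102.  -25.] -2.9 0.105
carton [-30. 116.] 1.82 0.12
squat [141.  70.] 0.46 0.157
```

Emit:
play_rows([
  [1, 0, 0, 0, 0, 0, -0.146],
  [1, 0, 0, 0, 0, 0, -0.146],
  [1, -40, 47, 0, 0, 0, 0],
  [1, -40, 47, 0, 0, 0, 0],
  [1, -40, 47, 0, 0, 0, 0],
  [1, -40, 47, 0, 0, 0, 0],
  [1, -40, 47, 0, 0, 0, 0],
  [1, -40, 47, 0, 0, 0, 0],
], grip_force=25)

```text
clock: 1.1
tool_pos: [0.5013, 0.307, 0.2342]
eef_rot: [0.738, 0.675, -0.003, -0.001]
contact_force: [0.6, 1.3, 0.4]
opening: 0.999
```

```bash
python3 go.py .6155 .192 .22 1.459
```

```text
t 1.1 pos [0.5013 0.307  0.2342] yaw 1.482 F [0.6 1.3 0.4] op 0.999 q [-0.44  0.66 -0.33  1.68  0.26  0.86  0.61]
shift now-axes [-104.4  124.    13.7] goal-axes [-101.5  126.3   14.2] turn [-0.006  0.003  0.023]
```

Emit:
play_rows([
  [0.85, -35, 41, 4, 0, 0, 0.023],
  [0.85, -35, 41, 4, 0, 0, 0],
  [0.85, -25, 30, 4, 0, 0, 0],
  [0.85, -8, 10, 2, 0, 0, 0],
  [0.85, 0, 0, 0, 0, 0, 0],
  [0.85, 0, 0, 0, 0, 0, 0],
  [0.85, 0, 0, 0, 0, 0, 0],
  [0.85, 0, 0, 0, 0, 0, 0],
])

```text
clock: 2.1
tool_pos: [0.6133, 0.1873, 0.2177]
eef_rot: [0.746, 0.666, -0.005, -0.003]
contact_force: [-0.8, -0.8, 0.0]
opening: 0.85
```

```bash
python3 go.py .6155 .192 .101 1.459
```

```text
t 2.1 pos [0.6133 0.1873 0.2177] yaw 1.457 F [-0.8 -0.8  0. ] op 0.85 q [-0.19  0.75 -0.33  1.52  0.27  0.93  0.85]
shift now-axes [  5.3   2.8 116.6] goal-axes [  4.9   1.6 116.7] turn [-0.01   0.004 -0.002]
```

Emit:
play_rows([
  [0.85, 5, 3, 20, -0.01, 0.004, 0],
  [0.85, 0, 0, 20, 0, 0, 0],
  [0.85, 0, 0, 15, 0, 0, 0],
  [0.85, 0, 0, 0, 0, 0, 0],
  [0.85, 0, 0, 0, 0, 0, 0],
  [0.85, 0, 0, 0, 0, 0, 0],
  [0.85, 0, 0, 0, 0, 0, 0],
  [0.85, 0, 0, 0, 0, 0, 0],
])

```text
clock: 3.1
tool_pos: [0.6173, 0.196, 0.1647]
eef_rot: [0.745, 0.667, 0.003, 0.0]
contact_force: [-0.1, 0.8, -0.6]
opening: 0.852
```

```bash
python3 go.py .6155 .192 .101 1.459;python3 - <<'E'
from h import *
for n in("side","top"): cv2.imwrite(f"pics/{n}1.png",cv2.cvtColor(r.snapshot(n),cv2.COLOR_RGB2BGR))
a=cv2.imread("pics/top1.png")[100:270,60:260];b=cv2.imread("pics/side1.png")[80:250,160:360]
cv2.imwrite("pics/c1.png",cv2.resize(np.hstack([a,b]),None,fx=2,fy=2,interpolation=cv2.INTER_CUBIC))
E
```

```text
t 3.1 pos [0.6173 0.196  0.1647] yaw 1.461 F [-0.1  0.8 -0.6] op 0.852 q [-0.21  0.81 -0.31  1.56  0.31  0.81  0.82]
shift now-axes [-4.5 -1.7 63.7] goal-axes [-4.2 -1.4 63.7] turn [ 0.005 -0.004  0.002]
```

View pics/c1.png

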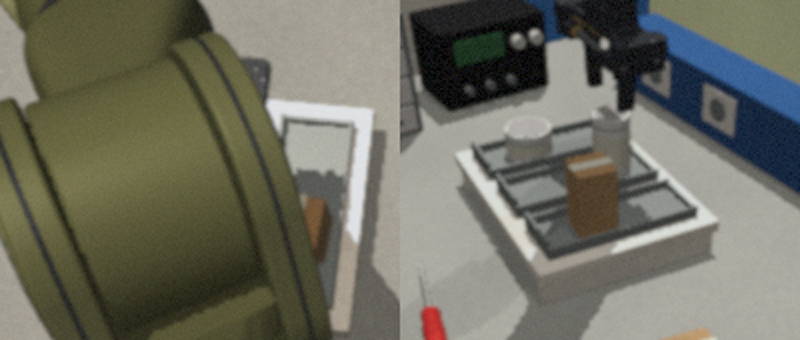

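Emit:
play_rows([
  [0.85, -4, -1, 20, 0.005, -0.004, 0],
  [0.85, 0, 0, 20, 0, 0, 0],
  [0.85, 0, 0, 15, 0, 0, 0],
  [0.85, 0, 0, 8, 0, 0, 0],
  [0.85, 0, 0, 0, 0, 0, 0],
  [0.85, 0, 0, 0, 0, 0, 0],
  [0.85, 0, 0, 0, 0, 0, 0],
  [0.85, 0, 0, 0, 0, 0, 0],
])

```text
clock: 4.2
tool_pos: [0.6156, 0.1911, 0.0971]
eef_rot: [0.745, 0.667, -0.001, -0.0]
contact_force: [-0.3, -0.3, -0.2]
opening: 0.848
```

```bash
python3 go.py .6155 .192 .101 1.459
```

```text
t 4.2 pos [0.6156 0.1911 0.0971] yaw 1.461 F [-0.3 -0.3 -0.2] op 0.848 q [-0.23  0.9  -0.28  1.6   0.34  0.68  0.79]
shift now-axes [ 0.9 -0.2 -3.9] goal-axes [ 0.9 -0.2 -3.9] turn [-0.001  0.001  0.002]
```

Emit:
play_rows([
  [0.5, 0, 0, 0, 0, 0, 0],
  [0.4, 0, 0, 0, 0, 0, 0],
  [0.4, 0, 0, 0, 0, 0, 0],
  [0.4, 0, 0, 0, 0, 0, 0],
  [0.4, 0, 0, 0, 0, 0, 0],
  [0.4, 0, 0, 0, 0, 0, 0],
  [0.4, 0, 0, 0, 0, 0, 0],
  [0.4, 0, 0, 0, 0, 0, 0],
], grip_force=15)

```text
clock: 5.2
tool_pos: [0.6161, 0.1918, 0.0979]
eef_rot: [0.745, 0.667, 0.0, -0.0]
contact_force: [-0.0, 1.4, -0.0]
opening: 0.582
```

```bash
python3 go.py .4905 .2053 .097 1.459
```

```text
t 5.2 pos [0.6161 0.1918 0.0979] yaw 1.461 F [-0.   1.4 -0. ] op 0.582 q [-0.23  0.9  -0.28  1.6   0.34  0.68  0.79]
shift now-axes [  -0.3 -126.3    0.8] goal-axes [  -0.6 -126.3    0.9] turn [ 0.    -0.     0.002]
```

Emit:
play_rows([
  [0.4, 0, -8, -1, 0, 0, 0],
  [0.4, 0, -16, 0, 0, 0, 0],
  [0.4, 0, -18, 0, 0, 0, 0],
  [0.4, 0, -18, 0, 0, 0, 0],
  [0.4, 0, -18, 0, 0, 0, 0],
  [0.4, 0, -14, 0, 0, 0, 0],
  [0.4, 0, -6, 0, 0, 0, 0],
  [0.4, 0, 0, 0, 0, 0, 0],
])

```text
clock: 6.2
tool_pos: [0.5111, 0.2007, 0.0979]
eef_rot: [0.745, 0.667, -0.003, -0.0]
contact_force: [-0.1, -0.4, -2.7]
opening: 0.583
```

```bash
python3 go.py .4905 .2053 .097 1.459
```

```text
t 6.2 pos [0.5111 0.2007 0.0979] yaw 1.461 F [-0.1 -0.4 -2.7] op 0.583 q [-0.32  0.81 -0.23  1.9   0.36  0.48  0.65]
shift now-axes [  2.3 -21.    1. ] goal-axes [  2.3 -21.    0.9] turn [-0.004  0.004  0.002]
```

Emit:
play_rows([
  [0.4, 2, -6, 1, -0.004, 0, 0],
  [0.4, 0, -6, 0, 0, 0, 0],
  [0.4, 0, -3, 0, 0, 0, 0],
  [0.4, 0, -2, 0, 0, 0, 0],
  [0.4, 0, 0, 0, 0, 0, 0],
  [0.4, 0, -2, 0, 0, 0, 0],
  [0.4, 0, 0, 0, 0, 0, 0],
  [0.4, 0, 0, 0, 0, 0, 0],
])

```text
clock: 7.2
tool_pos: [0.4961, 0.2044, 0.0979]
eef_rot: [0.746, 0.666, 0.002, 0.003]
contact_force: [0.9, -0.1, -0.2]
opening: 0.588
```

```bash
python3 go.py .4905 .2053 .097 1.459; python3 - <<'E'
from h import *
for n in("side",): cv2.imwrite(f"pics/{n}2.png",cv2.cvtColor(r.snapshot(n),cv2.COLOR_RGB2BGR))
b=cv2.imread("pics/side2.png")[110:230,180:320]
cv2.imwrite("pics/c2.png",cv2.resize(b,None,fx=4,fy=4,interpolation=cv2.INTER_CUBIC))
E
```

```text
t 7.2 pos [0.4961 0.2044 0.0979] yaw 1.458 F [ 0.9 -0.1 -0.2] op 0.588 q [-0.36  0.8  -0.2   1.95  0.37  0.43  0.62]
shift now-axes [ 0.2 -5.6  0.8] goal-axes [ 0.3 -5.6  0.9] turn [ 0.007  0.002 -0.001]
```

View pics/c2.png

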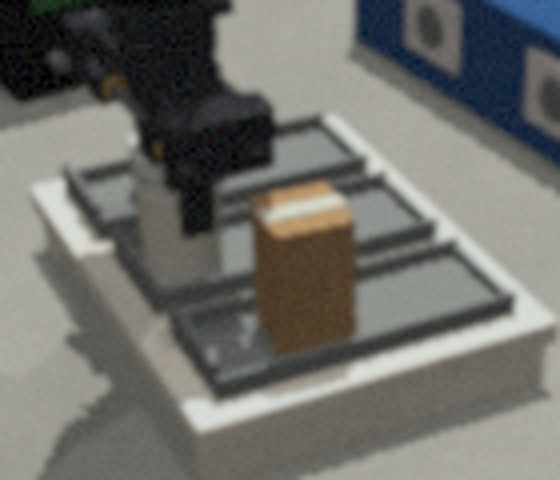

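The tin (crop 185,230) is held upright and just short of the stop. I'll go on in small steps while watching the force.

Emit:
play_rows([
  [0.4, 0, -2, 0, 0.005, 0, 0],
  [0.4, 0, -1, 0, 0, 0, 0],
  [0.4, 0, -1, 0, 0, 0, 0],
  [0.4, 0, -1, 0, 0, 0, 0],
  [0.4, 0, -1, 0, 0, 0, 0],
  [0.4, 0, -1, 0, 0, 0, 0],
  [0.4, 0, 0, 0, 0, 0, 0],
  [0.4, 0, 0, 0, 0, 0, 0],
])

```text
clock: 8.25
tool_pos: [0.4896, 0.2053, 0.0978]
eef_rot: [0.746, 0.666, 0.001, 0.001]
contact_force: [1.1, -0.2, -0.3]
opening: 0.594
```

```bash
python3 go.py .4905 .2053 .097 1.459
```

```text
t 8.25 pos [0.4896 0.2053 0.0978] yaw 1.457 F [ 1.1 -0.2 -0.3] op 0.594 q [-0.36  0.79 -0.2   1.96  0.37  0.42  0.61]
shift now-axes [0.1 0.9 0.8] goal-axes [0.1 0.9 0.8] turn [ 0.003  0.001 -0.002]
```

Emit:
play_rows([
  [0.4, 0, -1.5, 0, 0.003, 0, 0],
  [0.4, 0, -1.5, 0, 0, 0, 0],
  [0.4, 0, -1.5, 0, 0, 0, 0],
  [0.4, 0, -1.5, 0, 0, 0, 0],
  [0.4, 0, 0, 0, 0, 0, 0],
  [0.4, 0, 0, 0, 0, 0, 0],
  [0.4, 0, 0, 0, 0, 0, 0],
  [0.4, 0, 0, 0, 0, 0, 0],
])

```text
clock: 9.25
tool_pos: [0.4891, 0.2053, 0.0982]
eef_rot: [0.747, 0.664, 0.004, 0.003]
contact_force: [3.4, -0.1, -2.7]
opening: 0.586
```

```bash
python3 go.py .4905 .2053 .097 1.459;  python3 - <<'E'
from h import *
for n in("side",): cv2.imwrite(f"pics/{n}3.png",cv2.cvtColor(r.snapshot(n),cv2.COLOR_RGB2BGR))
b=cv2.imread("pics/side3.png")[110:230,180:320]
cv2.imwrite("pics/c3.png",cv2.resize(b,None,fx=4,fy=4,interpolation=cv2.INTER_CUBIC))
E
```

```text
t 9.25 pos [0.4891 0.2053 0.0982] yaw 1.454 F [ 3.4 -0.1 -2.7] op 0.586 q [-0.37  0.79 -0.2   1.97  0.37  0.41  0.6 ]
shift now-axes [0.2 1.3 1.2] goal-axes [0.2 1.3 1.2] turn [ 0.009 -0.002 -0.005]
```

View pics/c3.png

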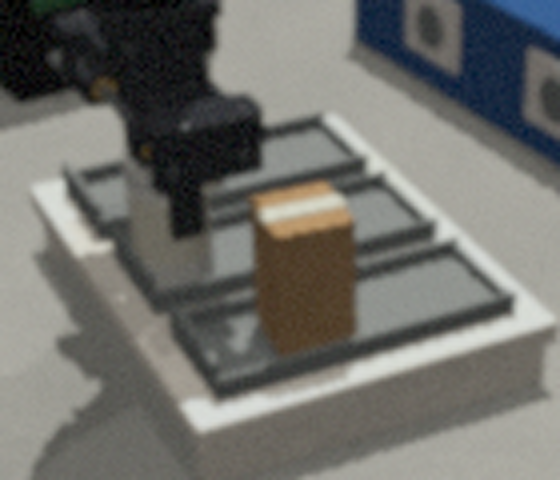

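Contact: the tool has stopped advancing and the force is 3.4 N. I'll take the tilt out, let the tin down fully, then open.

Emit:
play_rows([
  [0.4, 0, 0, 0.7, 0.008, 0, 0],
  [0.4, 0, 0, 0.7, 0, 0, 0],
  [0.4, 0, 0, 0, 0, 0, 0],
  [0.8, 0, 0, 0, 0, 0, 0],
  [0.8, 0, 0, 0, 0, 0, 0],
  [0.8, 0, 0, 0, 0, 0, 0],
  [0.8, 0, 0, 0, 0, 0, 0],
  [0.8, 0, 0, 0, 0, 0, 0],
])

```text
clock: 10.3
tool_pos: [0.4854, 0.2056, 0.0969]
eef_rot: [0.747, 0.665, -0.002, -0.002]
contact_force: [-0.8, 0.4, -0.2]
opening: 0.799
```

```bash
python3 go.py .49 .2053 .097 1.459
```

```text
t 10.3 pos [0.4854 0.2056 0.0969] yaw 1.456 F [-0.8  0.4 -0.2] op 0.799 q [-0.36  0.79 -0.21  1.97  0.36  0.42  0.61]
shift now-axes [ 0.3  4.6 -0.1] goal-axes [ 0.3  4.6 -0.1] turn [-0.006  0.    -0.003]
```

Emit:
play_rows([
  [0.85, 0, 0, -15, 0, 0, 0],
  [0.85, 0, 0, -30, 0, 0, 0],
  [0.85, 0, 0, -40, 0, 0, 0],
  [0.85, 0, 0, -30, 0, 0, 0.1],
  [0.85, -40, 0, -5, 0, 0, 0.1],
  [0.85, -60, 0, 0, 0, 0, 0.1],
  [0.85, -60, 0, 0, 0, 0, 0.1],
  [0.85, -60, 0, 0, 0, 0, 0],
])

```text
clock: 11.3
tool_pos: [0.4063, 0.003, 0.2274]
eef_rot: [0.865, 0.501, 0.005, -0.001]
contact_force: [-0.3, -1.0, -0.7]
opening: 0.853
```

```bash
python3 go.py .4935 -.303 .17 1.05; python3 - <<'E'
from h import *
for n in("side","top"): cv2.imwrite(f"pics/{n}4.png",cv2.cvtColor(r.snapshot(n),cv2.COLOR_RGB2BGR))
E
```

```text
t 11.3 pos [0.4063 0.003  0.2274] yaw 1.05 F [-0.3 -1.  -0.7] op 0.853 q [ 0.05  0.44 -0.24  2.2   0.2   0.51  0.71]
shift now-axes [-222.6  227.7   55.9] goal-axes [-222.1  227.9   57.4] turn [ 0.002 -0.009  0.   ]
```

View pics/top4.png

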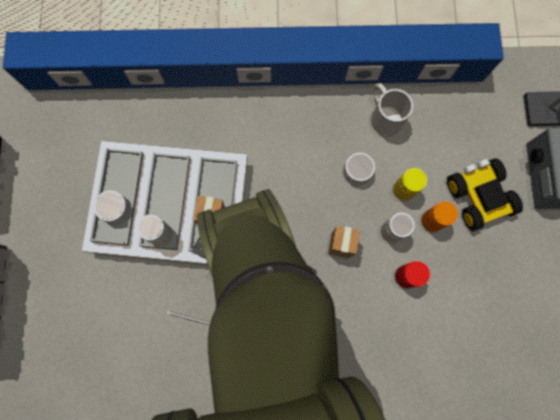

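View pics/side4.png

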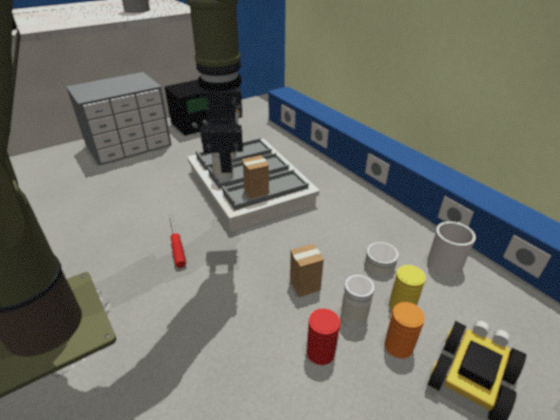

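```bash
python3 - <<'E'
from h import *
T=(.564,.197,-.112)
p=tray_pts(T,[-.074,0,.004])[0];print(p)
b=box(-.1,.1,-.036,.036,.004)
L=[(tray_pts(T,b),(0,255,0)),(circ(p[0],p[1],.144),(255,0,0)),(circ(p[0],p[1],.054),(255,255,0)),(tray_pts(T,[[-.1,-.036,.026],[-.1,.036,.026]]),(0,0,255))]
t=cv2.imread("pics/top4.png");overlay(t,"top",(200,270,110,190),8,L,"pics/c4.png")
E
```

```text
[0.49046364 0.20527068 0.054     ]
```

View pics/c4.png

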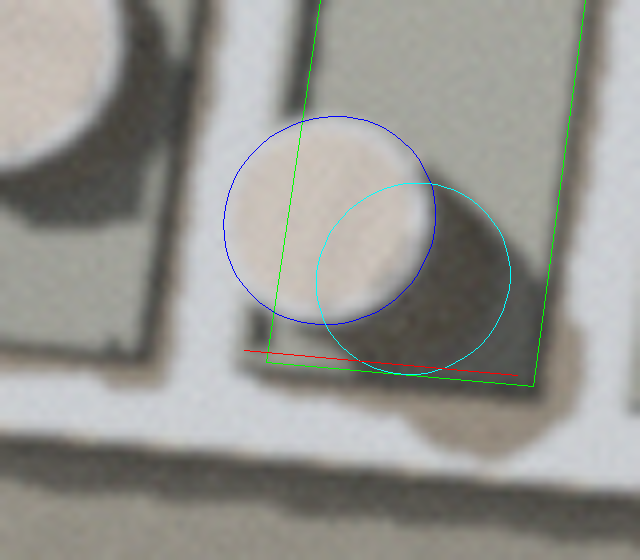

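The old tin (top 151,227) stands within about 1 px of its modelled place at the stop. Next is the new tin.

Emit:
play_rows([
  [0.85, -35, 36, 0, 0, -0.009, 0],
  [0.85, -42, 43, 0, 0, 0, 0],
  [0.85, -42, 43, 0, 0, 0, 0],
  [0.85, -42, 43, 0, 0, 0, 0],
  [0.85, -35, 36, 5, 0, 0, 0],
  [0.85, -18, 19, 10, 0, 0, 0],
  [0.85, 0, 0, 10, 0, 0, 0],
  [0.85, 0, 0, 0, 0, 0, 0],
])

```text
clock: 12.4
tool_pos: [0.4932, -0.3018, 0.2093]
eef_rot: [0.865, 0.501, 0.003, 0.004]
contact_force: [-1.1, -0.2, 0.1]
opening: 0.849
```

```bash
python3 go.py .4935 -.303 .13 1.05
```

```text
t 12.4 pos [ 0.4932 -0.3018  0.2093] yaw 1.049 F [-1.1 -0.2  0.1] op 0.849 q [ 0.62  0.67 -0.26  1.75  0.24  0.75  1.29]
shift now-axes [-0.9  0.1 79.3] goal-axes [-0.9  0.9 79.3] turn [ 0.009 -0.001 -0.001]
```

Emit:
play_rows([
  [0.85, 0, 0, 25, 0.009, 0, 0],
  [0.85, 0, 0, 30, 0, 0, 0],
  [0.85, 0, 0, 20, 0, 0, 0],
  [0.85, 0, 0, 4, 0, 0, 0],
  [0.85, 0, 0, 0, 0, 0, 0],
  [0.85, 0, 0, 0, 0, 0, 0],
  [0.85, 0, 0, 0, 0, 0, 0],
  [0.85, 0, 0, 0, 0, 0, 0],
])

```text
clock: 13.4
tool_pos: [0.4976, -0.2926, 0.1351]
eef_rot: [0.862, 0.506, 0.004, 0.001]
contact_force: [-0.9, 0.5, -0.9]
opening: 0.852
```

```bash
python3 go.py .4935 -.303 .046 1.05; python3 - <<'E'
from h import *
for n in("side","top"): cv2.imwrite(f"pics/{n}5.png",cv2.cvtColor(r.snapshot(n),cv2.COLOR_RGB2BGR))
a=cv2.imread("pics/top5.png")[150:300,310:470];b=cv2.imread("pics/side5.png")[220:370,280:440]
cv2.imwrite("pics/c5.png",cv2.resize(np.hstack([a,b]),None,fx=2.5,fy=2.5,interpolation=cv2.INTER_CUBIC))
E
```

```text
t 13.4 pos [ 0.4976 -0.2926  0.1351] yaw 1.062 F [-0.9  0.5 -0.9] op 0.852 q [ 0.59  0.77 -0.23  1.81  0.28  0.59  1.25]
shift now-axes [-11.6   0.9  89.1] goal-axes [-11.1   1.6  89.1] turn [ 0.006 -0.005  0.012]
```

View pics/c5.png

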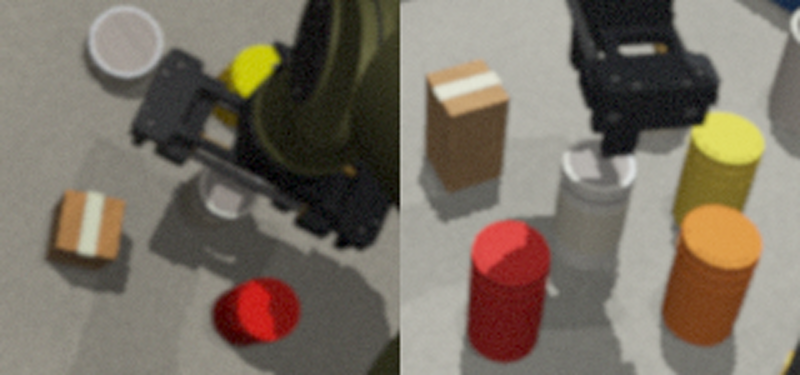

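Emit:
play_rows([
  [0.85, -11, 1, 0, 0.006, -0.005, 0.012],
  [0.85, 0, 0, 0, 0, 0, 0],
  [0.85, 0, 0, 10, 0, 0, 0],
  [0.85, 0, 0, 10, 0, 0, 0],
  [0.85, 0, 0, 8, 0, 0, 0],
  [0.85, 0, 0, 0, 0, 0, 0],
  [0.85, 0, 0, 0, 0, 0, 0],
  [0.85, 0, 0, 0, 0, 0, 0],
])

```text
clock: 14.5
tool_pos: [0.4922, -0.3033, 0.1041]
eef_rot: [0.866, 0.501, -0.001, -0.001]
contact_force: [0.2, -0.2, 0.1]
opening: 0.85
```

```bash
python3 go.py .4935 -.303 .046 1.05
```

```text
t 14.5 pos [ 0.4922 -0.3033  0.1041] yaw 1.049 F [ 0.2 -0.2  0.1] op 0.85 q [ 0.59  0.82 -0.21  1.81  0.3   0.54  1.24]
shift now-axes [ 0.9  1.1 58.1] goal-axes [ 0.9  0.9 58.1] turn [-0.002  0.    -0.001]
```

Emit:
play_rows([
  [0.85, 1, 1, 10, 0, 0, 0],
  [0.85, 0, 0, 12, 0, 0, 0],
  [0.85, 0, 0, 12, 0, 0, 0],
  [0.85, 0, 0, 12, 0, 0, 0],
  [0.85, 0, 0, 8, 0, 0, 0],
  [0.85, 0, 0, 0, 0, 0, 0],
  [0.85, 0, 0, 0, 0, 0, 0],
  [0.85, 0, 0, 0, 0, 0, 0],
])

```text
clock: 15.5
tool_pos: [0.4937, -0.3029, 0.0461]
eef_rot: [0.866, 0.501, -0.001, -0.001]
contact_force: [-0.1, 0.8, 0.1]
opening: 0.849
```

```bash
python3 go.py .4935 -.303 .046 1.05
```

```text
t 15.5 pos [ 0.4937 -0.3029  0.0461] yaw 1.049 F [-0.1  0.8  0.1] op 0.849 q [ 0.57  0.92 -0.17  1.83  0.33  0.42  1.21]
shift now-axes [-0.2 -0.1  0.1] goal-axes [-0.2 -0.1  0.1] turn [-0.002 -0.    -0.001]
```

Emit:
play_rows([
  [0.6, 0, 0, 0, 0, 0, 0],
  [0.4, 0, 0, 0, 0, 0, 0],
  [0.4, 0, 0, 0, 0, 0, 0],
  [0.4, 0, 0, 0, 0, 0, 0],
  [0.4, 0, 0, 0, 0, 0, 0],
  [0.4, 0, 0, 0, 0, 0, 0],
  [0.4, 0, 0, -10, 0, 0, 0],
  [0.4, 0, 0, -10, 0, 0, 0],
], grip_force=25)

```text
clock: 16.5
tool_pos: [0.4932, -0.3028, 0.067]
eef_rot: [0.866, 0.501, -0.001, -0.001]
contact_force: [0.7, 0.4, -1.8]
opening: 0.581
```

```bash
python3 go.py .4935 -.303 .2 1.05
```

```text
t 16.5 pos [ 0.4932 -0.3028  0.067 ] yaw 1.049 F [ 0.7  0.4 -1.8] op 0.581 q [ 0.58  0.88 -0.18  1.83  0.32  0.47  1.22]
shift now-axes [-1.00e-01 -1.00e-01 -1.33e+02] goal-axes [-1.00e-01  4.00e-01 -1.33e+02] turn [-0.003  0.    -0.001]
```

Emit:
play_rows([
  [0.4, 0, 0, -25, 0, 0, 0],
  [0.4, 0, 0, -40, 0, 0, 0],
  [0.4, 0, 0, -50, 0, 0, 0],
  [0.4, 0, 0, -40, 0, 0, 0],
  [0.4, 0, 0, -15, 0, 0, 0],
  [0.4, 20, -10, 0, 0, 0, -0.1],
  [0.4, 35, -15, 0, 0, 0, -0.1],
  [0.4, 45, -15, 0, 0, 0, -0.1],
])

```text
clock: 17.5
tool_pos: [0.4938, -0.1973, 0.2487]
eef_rot: [0.781, 0.625, -0.001, 0.002]
contact_force: [0.4, 0.7, -3.4]
opening: 0.583
```

```bash
python3 go.py .554 .1985 .24 1.459
```

```text
t 17.5 pos [ 0.4938 -0.1973  0.2487] yaw 1.349 F [ 0.4  0.7 -3.4] op 0.583 q [ 0.52  0.57 -0.36  1.83  0.28  0.79  1.36]
shift now-axes [399.4 -28.3   7. ] goal-axes [400.   15.7   8.7] turn [ 0.002  0.004 -0.11 ]
```

Emit:
play_rows([
  [0.4, 50, 0, 0, 0, 0, -0.11],
  [0.4, 55, 2, 0, 0, 0, 0],
  [0.4, 55, 2, 0, 0, 0, 0],
  [0.4, 55, 2, 0, 0, 0, 0],
  [0.4, 55, 2, 0, 0, 0, 0],
  [0.4, 55, 2, 0, 0, 0, 0],
  [0.4, 45, 2, 0, 0, 0, 0],
  [0.4, 20, 2, 0, 0, 0, 0],
])

```text
clock: 18.5
tool_pos: [0.5531, 0.2011, 0.252]
eef_rot: [0.743, 0.669, -0.0, 0.003]
contact_force: [-0.0, -0.4, -2.1]
opening: 0.585
```

```bash
python3 go.py .554 .1985 .24 1.459
```

```text
t 18.5 pos [0.5531 0.2011 0.252 ] yaw 1.465 F [-0.  -0.4 -2.1] op 0.585 q [-0.22  0.64 -0.36  1.66  0.28  0.89  0.77]
shift now-axes [-2.5  1.1 12. ] goal-axes [-2.5  1.2 12. ] turn [0.004 0.005 0.006]
```

Emit:
play_rows([
  [0.4, -2, 1, 15, 0.004, 0.005, 0.006],
  [0.4, 0, 0, 18, 0, 0, 0],
  [0.4, 0, 0, 15, 0, 0, 0],
  [0.4, 0, 0, 0, 0, 0, 0],
  [0.4, 0, 0, 0, 0, 0, 0],
  [0.4, 0, 0, 0, 0, 0, 0],
  [0.4, 0, 0, 0, 0, 0, 0],
  [0.4, 0, 0, 0, 0, 0, 0],
])

```text
clock: 19.5
tool_pos: [0.5545, 0.1891, 0.2017]
eef_rot: [0.749, 0.663, -0.003, 0.002]
contact_force: [-0.9, 1.4, -2.1]
opening: 0.579
```

```bash
python3 go.py .554 .1985 .15 1.459; python3 - <<'E'
from h import *
for n in("side",): cv2.imwrite(f"pics/{n}6.png",cv2.cvtColor(r.snapshot(n),cv2.COLOR_RGB2BGR))
b=cv2.imread("pics/side6.png")[80:230,170:330]
cv2.imwrite("pics/c6.png",cv2.resize(b,None,fx=3.5,fy=3.5,interpolation=cv2.INTER_CUBIC))
E
```

```text
t 19.5 pos [0.5545 0.1891 0.2017] yaw 1.45 F [-0.9  1.4 -2.1] op 0.579 q [-0.22  0.7  -0.33  1.72  0.31  0.78  0.75]
shift now-axes [ 9.6 -1.6 51.6] goal-axes [ 9.3 -1.5 51.7] turn [-0.     0.007 -0.009]
```

View pics/c6.png

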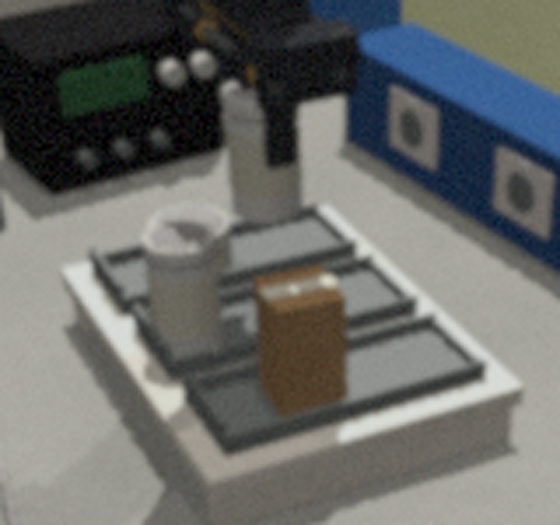

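Emit:
play_rows([
  [0.4, 9, -1, 0, 0, 0.006, -0.009],
  [0.4, 0, 0, 0, 0, 0, 0],
  [0.4, 0, 0, 8, 0, 0, 0],
  [0.4, 0, 0, 10, 0, 0, 0],
  [0.4, 0, 0, 8, 0, 0, 0],
  [0.4, 0, 0, 0, 0, 0, 0],
  [0.4, 0, 0, 0, 0, 0, 0],
  [0.4, 0, 0, 0, 0, 0, 0],
])

```text
clock: 20.55
tool_pos: [0.5542, 0.1991, 0.1732]
eef_rot: [0.745, 0.667, -0.001, -0.0]
contact_force: [0.5, -0.8, -2.6]
opening: 0.581
```

```bash
python3 go.py .554 .1985 .100 1.459
```

```text
t 20.55 pos [0.5542 0.1991 0.1732] yaw 1.46 F [ 0.5 -0.8 -2.6] op 0.581 q [-0.24  0.74 -0.32  1.74  0.33  0.72  0.73]
shift now-axes [-0.6 -0.1 73.2] goal-axes [-0.6 -0.2 73.2] turn [-0.001  0.001  0.001]
```

Emit:
play_rows([
  [0.4, 0, 0, 10, 0, 0, 0],
  [0.4, 0, 0, 14, 0, 0, 0],
  [0.4, 0, 0, 14, 0, 0, 0],
  [0.4, 0, 0, 14, 0, 0, 0],
  [0.4, 0, 0, 10, 0, 0, 0],
  [0.4, 0, 0, 4, 0, 0, 0],
  [0.4, 0, 0, 0, 0, 0, 0],
  [0.4, 0, 0, 0, 0, 0, 0],
])

```text
clock: 21.55
tool_pos: [0.5542, 0.1992, 0.1021]
eef_rot: [0.745, 0.667, -0.001, -0.0]
contact_force: [-0.2, 0.4, -1.9]
opening: 0.586
```

```bash
python3 go.py .548 .199 .100 1.459; python3 - <<'E'
from h import *
for n in("side",): cv2.imwrite(f"pics/{n}7.png",cv2.cvtColor(r.snapshot(n),cv2.COLOR_RGB2BGR))
b=cv2.imread("pics/side7.png")[100:230,180:320]
cv2.imwrite("pics/c7.png",cv2.resize(b,None,fx=4,fy=4,interpolation=cv2.INTER_CUBIC))
E
```

```text
t 21.55 pos [0.5542 0.1992 0.1021] yaw 1.46 F [-0.2  0.4 -1.9] op 0.586 q [-0.27  0.84 -0.27  1.78  0.38  0.57  0.69]
shift now-axes [-0.9 -6.2  2.2] goal-axes [-0.9 -6.2  2.1] turn [-0.001  0.001  0.001]
```

View pics/c7.png

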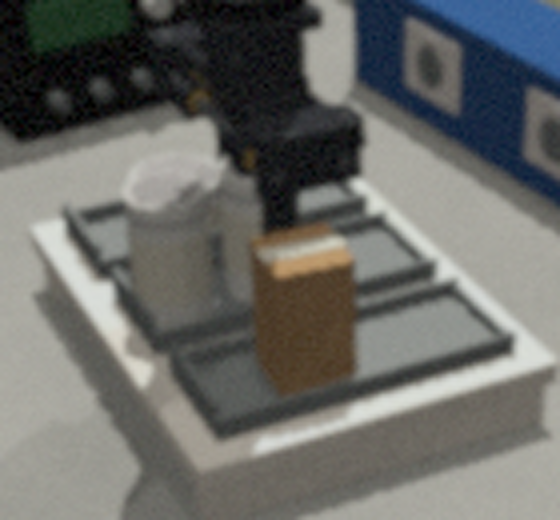

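Emit:
play_rows([
  [0.4, -1, -4, 0, 0, 0, 0],
  [0.4, 0, -3, 0, 0, 0, 0],
  [0.4, 0, -2, 0, 0, 0, 0],
  [0.4, 0, 0, 0.8, 0, 0, 0],
  [0.4, 0, 0, 0.8, 0, 0, 0],
  [0.4, 0, 0, 0.5, 0, 0, 0],
  [0.4, 0, 0, 0, 0, 0, 0],
  [0.4, 0, 0, 0, 0, 0, 0],
])

```text
clock: 22.6
tool_pos: [0.5451, 0.1994, 0.1009]
eef_rot: [0.745, 0.667, 0.0, 0.0]
contact_force: [-0.6, 0.6, -2.2]
opening: 0.583
```

```bash
python3 go.py .545 .199 .100 1.459
```

```text
t 22.6 pos [0.5451 0.1994 0.1009] yaw 1.46 F [-0.6  0.6 -2.2] op 0.583 q [-0.28  0.83 -0.27  1.81  0.38  0.55  0.67]
shift now-axes [-0.4 -0.1  0.9] goal-axes [-0.4 -0.1  0.9] turn [ 0.    -0.     0.001]
```

Emit:
play_rows([
  [0.4, 0, 0, 1.2, 0, 0, 0],
  [0.4, 0, 0, 1, 0, 0, 0],
  [0.4, 0, 0, 1, 0, 0, 0],
  [0.4, 0, 0, 0, 0, 0, 0],
  [0.4, 0, 0, 0, 0, 0, 0],
  [0.4, 0, 0, 0, 0, 0, 0],
  [0.4, 0, 0, 0, 0, 0, 0],
  [0.4, 0, 0, 0, 0, 0, 0],
])

```text
clock: 23.6
tool_pos: [0.5454, 0.1995, 0.1009]
eef_rot: [0.745, 0.667, 0.001, 0.001]
contact_force: [0.0, -0.8, -0.1]
opening: 0.583
```

```bash
python3 go.py .545 .199 .100 1.459
```

```text
t 23.6 pos [0.5454 0.1995 0.1009] yaw 1.46 F [ 0.  -0.8 -0.1] op 0.583 q [-0.28  0.83 -0.26  1.81  0.38  0.55  0.67]
shift now-axes [-0.5 -0.4  0.9] goal-axes [-0.5 -0.4  0.9] turn [ 0.002 -0.     0.001]
```

The weight has come off and z no longer falls, so the tin is seated. I'll release it and lift away.

Emit:
play_rows([
  [0.7, 0, 0, 0, 0, 0, 0],
  [0.8, 0, 0, 0, 0, 0, 0],
  [0.8, 0, 0, 0, 0, 0, 0],
  [0.8, 0, 0, 0, 0, 0, 0],
  [0.8, 0, 0, -10, 0, 0, 0],
  [0.8, 0, 0, -25, 0, 0, 0],
  [0.8, 0, 0, -40, 0, 0, 0],
  [0.8, 0, 0, -40, 0, 0, 0],
])

```text
clock: 24.6
tool_pos: [0.5439, 0.199, 0.2183]
eef_rot: [0.745, 0.667, -0.001, 0.0]
contact_force: [0.5, 0.1, 0.5]
opening: 0.801
```

Emit:
play_rows([
  [0.8, -30, 0, -10, 0, 0, 0],
  [0.8, -60, 0, 0, 0, 0, 0],
  [0.8, -60, 0, 0, 0, 0, 0],
  [0.8, -60, 0, 0, 0, 0, 0],
  [0.8, -40, 0, 0, 0, 0, 0],
  [0.8, 0, 0, 0, 0, 0, 0],
  [0.8, 0, 0, 0, 0, 0, 0],
  [0.8, 0, 0, 0, 0, 0, 0],
])

```text
clock: 25.6
tool_pos: [0.5197, -0.0522, 0.237]
eef_rot: [0.744, 0.669, 0.007, 0.003]
contact_force: [0.5, 0.5, -0.0]
opening: 0.798
```

```bash
python3 - <<'E'
from h import *
print(r.get_state()["clock"],r.get_state()["tool_pos"])
for n in("side","top"): cv2.imwrite(f"pics/{n}8.png",cv2.cvtColor(r.snapshot(n),cv2.COLOR_RGB2BGR))
T=(.564,.197,-.112)
L=[(tray_pts(T,box(-.1,.1,-.036,.036,.004)),(0,255,0))]
for x in(-.074,-.02):
    p=tray_pts(T,[x,0,.004])[0];L+=[(circ(p[0],p[1],.144),(255,0,0))]
overlay(cv2.imread("pics/top8.png"),"top",(190,265,110,190),7,L,"pics/c8t.png")
overlay(cv2.imread("pics/side8.png"),"side",(110,220,190,320),5,L,"pics/c8s.png")
E
```

```text
25.6 [ 0.51970937 -0.05215593  0.23695765]
```

View pics/c8t.png

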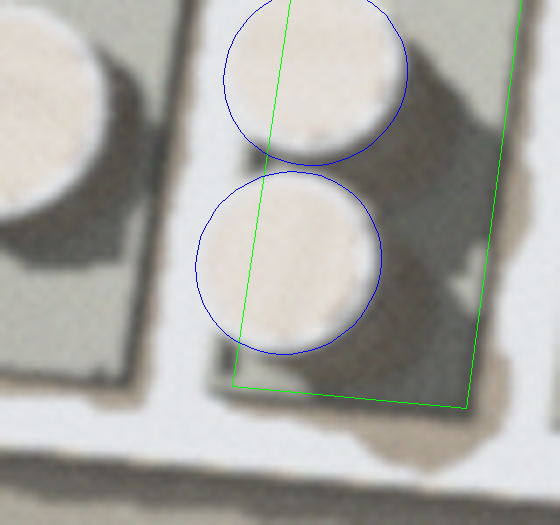

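View pics/c8s.png

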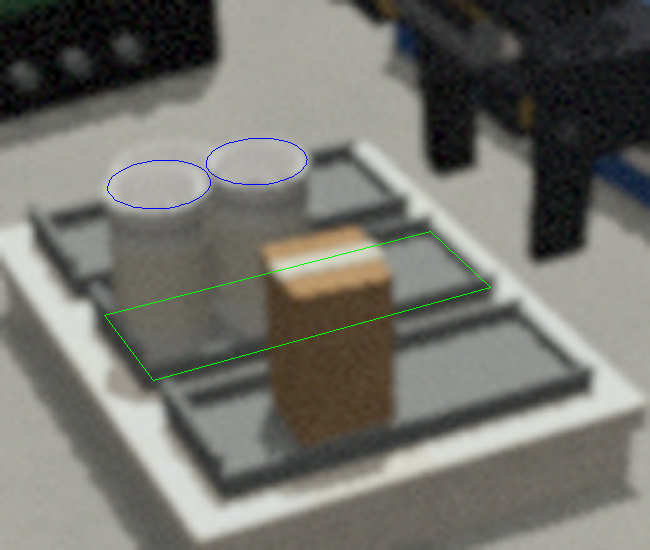

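```bash
python3 -c "
from plant import r
s=r.get_state();print(s['clock'],s['contact_force'].round(1),abs(s['qd']).max());print(r.finish_job())"
```

```text
25.7 [ 0.3  0.5 -0.3] 0.005023045327646491
the job is handed in; nothing more can be done
None
```

Both tins are now upright in the middle tray, and I handed the job in at 25.7 s of the 53 s allowed; no verdict is reported.

- **Old tin:** I gripped it across the tray and moved it forward about 125 mm until it met the front stop. The tool stalled there with 3.4 N on it, then I let the tin down and released it. Part of the way it hung lightly in the grip rather than sliding.
- **New tin:** I took the plain one from the bench and lowered it behind the old tin until its weight came off the gripper. Then I released it and moved the arm clear.

**Last checks:** The final pictures show both tins upright, with a gap of about 5 mm (limit 15 mm) and the arm touching nothing. The front tin is within about 1–2 mm of its modelled place at the stop. The stop hides the base of the front tin, so contact there rests on the stall and force reading, not on a direct view.

**Disagreements:** The two cameras differed by up to about 3 mm on the new tin's starting position. The arm also drifted sideways by up to 11 mm during some descents; I corrected this before each grasp and before setting the tin down.

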